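# Slide the bottle into its bay

## Task

The tall bottle stands in the way in front of the sink. Push it gently along the worktop, low on its body and with nothing but the fingers, so that it slides upright into the open side of the low wooden bay until it stands against the bay's back wall; then take the hand away. Never grip it, lift it or let it tip, and leave the two spice jars and the mug alone.

Things in the scene. Friction and masses are not known exactly. Their poses are not given: they have to be found in the camera images.
- bottle: tall slim sauce bottle, pale content, blue label, gold cap, loose; round, 237 mm high, 62 mm across up to about half height, then narrowing to the neck; about 0.6 kg (a third more or less). Origin: centre of its foot; z up along it. Pushed below about 35 mm above the worktop, it slides upright (some 2 to 6 N); pushed higher it may tip
- bay: low U-shaped fence of pale bamboo, no floor, fixed to the worktop, 28 mm high, walls 10 mm thick. +x points level into it, -x out of its open side. Inside 80 mm wide (y -40 to 40); back wall's inner face at x = 31 mm; side walls parallel from there to x = -5 mm, then flaring to a mouth 102 mm wide at x = -22 mm. Origin: on the worktop, where the foot of the bottle is centred when home
- brown_lid_jar: glass spice jar with dark brown lid, 44 mm across, 105 mm high, loose, beyond the work; origin at the centre of its foot
- green_lid_jar: glass spice jar with green lid, 46 mm across, 106 mm high, loose, beyond the work; origin at the centre of its foot
- mug: terracotta-red mug, 82 mm across and 115 mm with its handle, 90 mm high, loose, right of the bay; origin under the centre of its extent. Behind it stands the microwave, 0.23 m high, its front at world x = 0.56 and its left side at y = -0.02, with a coffee maker on it, up to z = 0.52 from x = 0.63 on; keep the hand and wrist clear of both

How it is judged (in metres and radians):
At the end, for the whole second after the job is handed in: The bottle stands upright (within 0.05 rad) and still on the worktop inside the bay, within 8 mm of touching the back wall and between the side walls; the jars and the mug are within 10 mm of where they stood (x of bottle in the frame of bay between -0.008 and 0.008 m and y of bottle in the frame of bay between -0.015 and 0.015 m and height (world z) of bottle below 0.005 m and angle between bottle's own z axis and vertical below 0.05 rad and linear speed of bottle below 0.01 m/s and distance of each of brown_lid_jar, green_lid_jar, mug from where it was at the start of the episode below 0.01 m).
It fails at once if the bottle tips by more than 0.2 rad or its foot is lifted more than 12 mm (angle between bottle's own z axis and vertical above 0.2 rad or height (world z) of bottle above 0.012 m).
It fails at once if the bottle is taken between the fingers (the grasp point comes within 15 mm of its axis) (horizontal distance between the grasp point and bottle below 0.015 m and height (world z) of the grasp point below 0.24 m).
It fails at once if the bottle is pushed in its upper half (contact force between the fingers and bottle above 0.5 N and height (world z) of the grasp point above 0.125 m).
It fails at once if the bottle is shoved faster than 0.4 m/s (linear speed of bottle above 0.4 m/s).
It fails at once if a spice jar or the mug is moved more than 20 mm (distance of any of brown_lid_jar, green_lid_jar, mug from where it was at the start of the episode above 0.02 m).
It also fails if it takes over 51 s, if anything falls off the work surface, if the arm or the gripper's body presses on something with over 40 N, if the wrist force passes 120 N, or if a joint passes its speed limit or range.

## Robot

A 6-joint arm with a two-finger parallel gripper is mounted at the origin on a cart in front of the work surface, level with it; the furniture and walls round the work are solid. World frame = base frame: x ahead of the robot, y to its left, z up, the work surface at z = 0. Lengths are in m, angles in degrees, forces in N, time in s.
With the tool pointing down it reaches from about 0.4 to 0.825 m from the base axis. Payload 7 kg.
Tool frame: the origin (TCP) lies between the finger pads; the fingertips stand 19 mm ahead of it and the grasp point (between the pads) is the TCP; z points along the fingers, y is the line along which they close (so a half turn about z gives the same grasp; the last joint's range is limited). The gripper opens to 88 mm and grips with 3 to 60 N. Pads are 19 mm wide; open, the fingers measure 130 mm over their backs; the gripper's body (78 mm by 193 mm) begins 47 mm behind the grasp point.
Start: joints at [60.854, 20.546, 0.682, 0, -70.136, -16.507], TCP at [0.483, 0.472, 0.246] pointing down, gripper open.
Joint ranges: [-176.03, 176.03], [-82.01, 121.73], [-58.28, 71.71], [-173.87, 95.51], [-174.79, -0.11], [-173.66, 173.66]. Speed limits (degrees/s): [136.94, 136.94, 172.46, 180, 180, 180].

## Interface

Orientations are given as [roll, pitch, yaw] about the fixed x, y, z axes, in that order (R = Rz(yaw) Ry(pitch) Rx(roll)).
In Python, from plant import get_obs, snapshot, close_job, spot_in, spot_point gives the robot as it stands.
- The arm moves only by the tool play_rows, never from a script. Its argument "plan" is a list of rows, each a list of 6 numbers: the shift along the tool's x, y, z in cm, then the turn, a rotation vector about the tool's x, y, z in degrees. A call has 1 to 20 rows; each row shifts and turns the commanded pose from where the row before left it, along the tool's axes as they then stand; what a row does not reach is not made up. A row lasts 1/12 s, in which the tool goes at most 41.7 mm and 7.16 degrees, less where a joint would pass 70% of its speed; a pose out of reach is approached as far as the arm can. A call is refused whole if a number of a shift passes 4.17 or a number of a turn 7.16, either way. A call with a gripper value outside its range is refused whole. "grip" is the finger opening in cm, from 0 to 8.76, set as the call begins (left out, the last holds). The fingers move at their own pace and stop on an object; the grip force is fixed at half the most. Time passes only in rows, so rows that do not move let the fingers close. It gives the time, the measured TCP pose, the force, the opening and the grip force at its end, in the units of the state.
- get_obs(): the state, without advancing time (a new reading comes with each control period).
- snapshot(name): name is "scene" or "side" or "wrist"; returns a dict with "frame" (480x640x3 uint8, red, green, blue), "fx", "fy", "cx", "cy" (pixels), "position" and "attitude" of the camera in the world. Camera axes: x right, y down, z forward; pixel columns grow to the right and rows downward; lengths in m; the calibration is good to about 2 mm. A picture is of the moment at which its call begins. There is no depth.
- close_job(): hands the job in; it is judged then, once.
Trained networks look in the newest picture that a camera, given by its name, has taken for a name from the list of things; names that differ only in an ending like _2 or _b are one class to them, and where a whole thing is asked for, a point or a joint stands for the part that bears it (a point fixed in the world has none). Each returns a list of dicts, best first, with "score" (0 to 1); they miss things now and then, are a little off and sometimes report something else, mostly with a low value. They report only what shows in the picture. A call takes as long as a camera call.
- spot_in(camera, thing): "position" ([x, y, z] in m, in world coordinates, good to about 4 mm: the middle of the surface that is visible of it).
- spot_point(camera, thing): "position" ([x, y, z] in m, in world coordinates, good to about 4 mm: a listed point, or the origin of a listed thing).
The state is a dict: "clock": time; "joint_pos": joint angles; "qvel": joint speeds; "tau": joint torques, N m; "tool_pos": TCP position; "orientation": TCP orientation; "force": force on the tool from outside, world axes, zero at the start; "moment": the same for the moment, N m; "opening": finger opening in m; "gripper_force": force on a finger pad.
Only numpy, scipy, OpenCV 4.12 (cv2) and the standard library are available. Lean on these libraries where they do the work, as an engineer would, in place of code of your own. Each camera call takes 0.05 s, during which the arm holds its last target. There are 200 camera calls.

## Working session

There is one attempt and no reset: what is moved stays moved. The work goes in short steps, Python scripts to look and compute and a tool call to move; the robot and the scene stay as the last step left them, time stands still between calls to the robot, and variables do not carry over. Pictures are saved under pics/ and viewed, at most 10 in all, crops included, and the job is handed in when it is done.

Besides the shell and the picture viewer there is one more tool, called after "Request:" as name([rows], argument=value, ...), one row to a line, values as JSON. play_rows: Moves the arm, as the interface text tells. Its arguments: {"type":"object","properties":{"plan":{"type":"array","items":{"type":"array","items":{"type":"number"}}},"grip":{"type":"number"}},"required":["plan"]}

```bash
mkdir -p pics
python3 - <<'E'
from plant import *
import cv2
o=get_obs();print(o['clock'],o['tool_pos'],o['orientation'],o['opening'])
ims=[]
for c in ['scene','side']:
    s=snapshot(c);cv2.imwrite(f'pics/{c}0.png',s['frame'][:,:,::-1]);print(c,s['position'],s['attitude'],s['fx'],s['cx'],s['cy'])
    for t in ['bottle','bay','brown_lid_jar','green_lid_jar','mug']:
        print(c,t,[(r['score'],r['position']) for r in spot_point(c,t)[:2]])
E
```

```text
0.0 [0.48239457 0.47147391 0.24461574] [ 1.79904110e+02 -8.03684582e-03 -4.56605976e+01] 0.08756231514422998
scene [-0.08266525  0.39823175  0.54235257] [-124.79994968   -0.94003401 -120.41785168] 444.9553535277021 312.22052486207156 240.44671035628622
scene bottle []
scene bay [(0.68, [0.4799, 0.0172, 0.0049])]
scene brown_lid_jar [(0.93, [0.6464, 0.0504, 0.001])]
scene green_lid_jar [(0.96, [0.642, 0.1409, 0.0042])]
scene mug []
side [-0.15241805 -0.09871311  0.85572327] [-138.72243495   -0.73253151  -80.29359878] 469.88737026058044 319.419756635356 236.69321359429622
side bottle [(0.85, [0.471, 0.2867, -0.0044]), (0.48, [0.4775, 0.0197, 0.0027])]
side bay [(0.82, [0.4765, 0.0196, -0.0028])]
side brown_lid_jar [(0.57, [0.6419, 0.0568, 0.0004]), (0.19, [0.4687, 0.2855, -0.0046])]
side green_lid_jar [(0.56, [0.6453, 0.1374, 0.0045])]
side mug [(0.96, [0.4556, -0.2611, -0.0003]), (0.63, [0.4749, 0.0194, -0.0014])]
```

View pics/scene0.png

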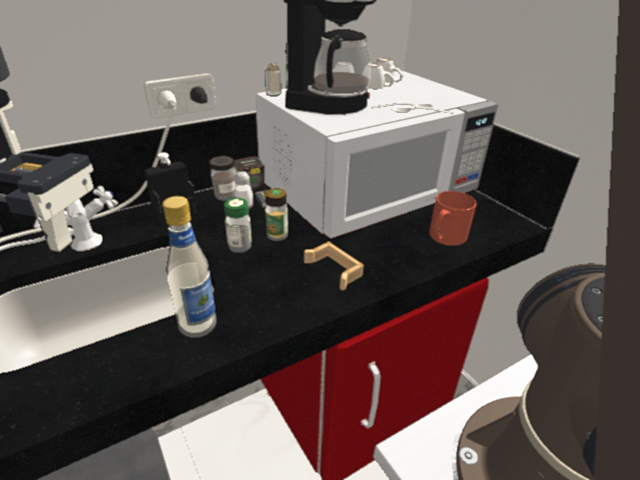

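View pics/side0.png

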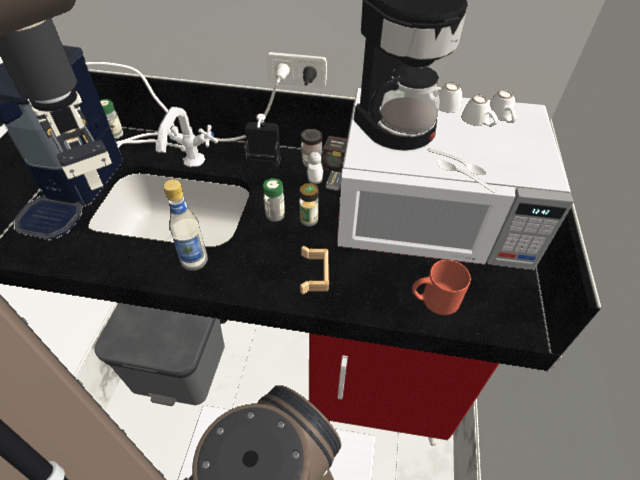

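The bottle stands with its foot near (193,263) in the side view. The bay is at (315,270) and opens to the left (+y). The jars and mug are clear of the push line, and there is a dark-blue appliance at far left, near (60,150). I'll fit the poses next.

```bash
cat > h.py <<'E'
import numpy as np,cv2
from scipy.spatial.transform import Rotation as Ro
from scipy.optimize import minimize
def rot(s): return Ro.from_euler('xyz',s['attitude'],degrees=True).as_matrix()
def proj(s,P):
    c=(np.atleast_2d(P)-s['position'])@rot(s)
    return c[:,:2]/c[:,2:]*[s['fx'],s['fy']]+[s['cx'],s['cy']]
def ray(s,u,v,z=0):
    d=rot(s)@[(u-s['cx'])/s['fx'],(v-s['cy'])/s['fy'],1]
    return s['position']+d*(z-s['position'][2])/d[2]
def fill(m,s,P): cv2.fillConvexPoly(m,cv2.convexHull((proj(s,P)*16).round().astype(np.int32)),255,cv2.LINE_AA,4)
def parts():
    q=[[(31,-50),(41,-50),(41,50),(31,50)]]
    for g in (1,-1):
        q+=[[(31,40*g),(31,50*g),(-5,50*g),(-5,40*g)],[(-5,40*g),(-5,50*g),(-22,61*g),(-22,51*g)]]
    return [np.array([(x,y,z) for z in (0,28) for x,y in p])/1000. for p in q]
def baymask(s,b):
    m=np.zeros((480,640),np.uint8);R=Ro.from_euler('z',b[2]).as_matrix()
    for p in parts(): fill(m,s,p@R.T+[b[0],b[1],0])
    return m
def cyl(x,y,r=.031,h=.11):
    a=np.linspace(0,2*np.pi,40)
    return np.array([(x+r*np.cos(t),y+r*np.sin(t),z) for z in (0,h) for t in a])
E
python3 - <<'E'
from plant import *
from h import *
S=[snapshot('scene'),snapshot('side')]
M=[]
for s in S:
    hsv=cv2.cvtColor(s['frame'],cv2.COLOR_RGB2HSV)
    m=cv2.inRange(hsv,(8,60,100),(28,255,255))
    uv=proj(s,[.48,.018,.01])[0].astype(int); k=np.zeros_like(m);k[uv[1]-35:uv[1]+35,uv[0]-45:uv[0]+45]=1
    M.append(m*k/255.); print(M[-1].sum())
f=lambda b:sum(np.abs(cv2.GaussianBlur(baymask(s,[b[0]/100,b[1]/100,b[2]/10])/255.,(0,0),1)-cv2.GaussianBlur(m,(0,0),1)).sum() for s,m in zip(S,M))
best=min((minimize(f,[48,1.8,10*a],method='Nelder-Mead',options=dict(initial_simplex=np.array([48,1.8,10*a])+np.array([[0,0,0],[1,0,0],[0,1,0],[0,0,1.5]]))) for a in (-1.8,-1.57,-1.3)),key=lambda r:r.fun)
b=best.x/[100,100,10];print('bay',b[:2],np.degrees(b[2]),best.fun)
print(ray(S[1],50,218),ray(S[1],80,205), ray(S[1],118,180,0))
bp=[np.array(r[0]['position']) for c in('scene','side') for r in [spot_point(c,'bottle')] if r];print(bp)
bp=bp[-1]
V=[]
for s in S:
    v=s['frame'][:,:,::-1].copy()
    c,_=cv2.findContours(baymask(s,b),0,1);cv2.drawContours(v,c,-1,(255,0,255),1)
    for h in (0,.11): cv2.polylines(v,[proj(s,cyl(bp[0],bp[1],h=h)[40:]).astype(np.int32)],1,(0,255,0),1)
    uv=proj(s,(bp+[.478,.018,0])/2)[0].astype(int);V.append(cv2.resize(v[uv[1]-75:uv[1]+75,uv[0]-110:uv[0]+110],None,fx=3.5,fy=3.5)[:, :770])
cv2.imwrite('pics/fit.png',cv2.resize(np.vstack(V),(440,600)))
E
```

```text
1091.0
679.0
bay [0.47875624 0.01898904] -80.56914963785306 414.09764246021797
[0.53051916 0.68656526 0.        ] [0.5862111  0.63655943 0.        ] [0.69252846 0.58415879 0.        ]
[array([ 0.4666,  0.286 , -0.0048]), array([0.4701, 0.2885, 0.0007])]
```

View pics/fit.png

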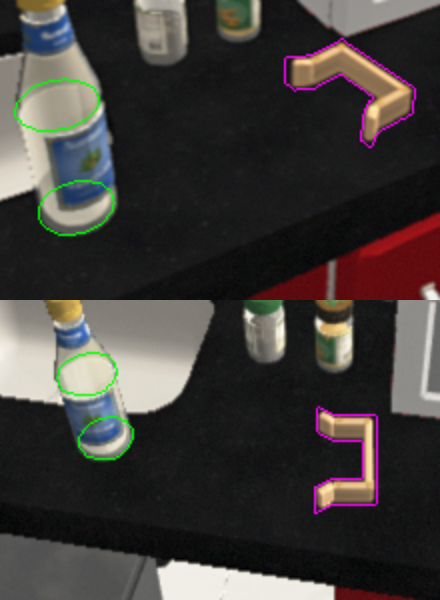

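The fit overlays both bay and bottle well:
- **Bay:** (0.479, 0.019), facing -80.6°.
- **Bottle:** about (0.469, 0.287).
- **Push heading:** about -88°.

The body would hit the tall bottle if the tool pointed straight down. I'll push with two fingers 3 cm apart as a cradle, tilted 40° so the hand leans back.

Request:
play_rows([
  [0,0,0,0,0,7.05],
  [0,0,0,0,0,7.05],
  [0,0,0,0,0,7.05],
  [0,0,0,0,0,7.05],
  [0,0,0,0,0,7.05],
  [0,0,0,0,0,7.05],
  [2.6,0.4,0,0,0,0],
  [2.6,0.4,0,0,0,0],
  [2.6,0.4,0,0,0,0],
  [2.6,0.4,0,0,0,0],
  [0,0,0,0,0,0],
  [0,0,0,0,6.67,0],
  [0,0,0,0,6.67,0],
  [0,0,0,0,6.67,0],
  [0,0,0,0,6.67,0],
  [0,0,0,0,6.67,0],
  [0,0,0,0,6.67,0],
  [0,0,0,0,0,0],
  [0,0,0,0,0,0],
], grip=3)

```text
clock: 2.38
tool_pos: [0.47, 0.3681, 0.243]
orientation: [179.8, -40.2, -87.8]
force: [-0.6, -0.2, -0.5]
opening: 0.03
gripper_force: 0.0
```

Request:
play_rows([
  [-1.74,0.06,2.07,0,0,0],
  [-1.74,0.06,2.07,0,0,0],
  [-1.74,0.06,2.07,0,0,0],
  [-1.74,0.06,2.07,0,0,0],
  [-1.74,0.06,2.07,0,0,0],
  [-1.74,0.05,2.07,0,0,0],
  [-1.74,0.05,2.07,0,0,0],
  [0,0,0,0,0,0],
  [0,0,0,0,0,0],
])

```text
clock: 3.13
tool_pos: [0.4667, 0.3668, 0.057]
orientation: [180.0, -40.0, -88.0]
force: [-0.3, -0.5, 1.4]
opening: 0.0299
gripper_force: 0.0
```

Run:
```python
from plant import *
import cv2,numpy as np
v=[snapshot(c)['frame'][:,:,::-1] for c in('scene','side')]
for c in('scene','side'): print([(r['score'],r['position']) for r in spot_point(c,'bottle')[:2]])
cv2.imwrite('pics/low.png',np.hstack([v[0][100:420,60:400],v[1][60:380,0:340]]))
```

```text
[(0.88, [0.4674, 0.2861, -0.0002])]
[(0.64, [0.47, 0.283, -0.0042]), (0.58, [0.6425, 0.0583, -0.0026])]
```

View pics/low.png

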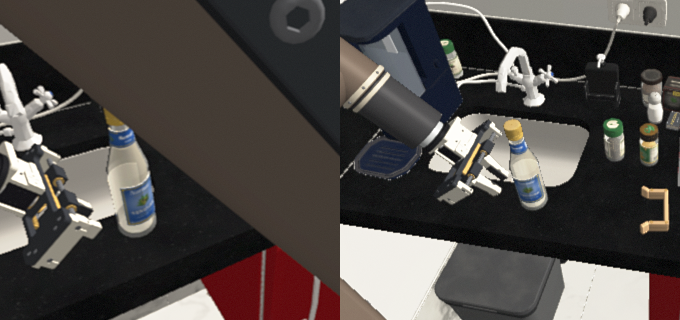

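The closed-up fingers stand left of and in line with the bottle, and the hand is clear of the worktop and the appliance. I'll lower them and make gentle contact.

Request:
play_rows([
  [-0.9,0,1.07,0,0,0],
  [-0.9,0,1.07,0,0,0],
  [0,0,0,0,0,0],
  [0.38,0,0.32,0,0,0],
  [0.38,0,0.32,0,0,0],
  [0.38,0,0.32,0,0,0],
  [0.38,0,0.32,0,0,0],
  [0.27,0,0.22,0,0,0],
  [0.27,0,0.22,0,0,0],
  [0.27,0,0.22,0,0,0],
  [0.27,0,0.22,0,0,0],
  [0.27,0,0.22,0,0,0],
  [0.27,0,0.22,0,0,0],
  [0.27,0,0.22,0,0,0],
  [0.27,0,0.22,0,0,0],
])

```text
clock: 4.58
tool_pos: [0.4683, 0.3198, 0.0287]
orientation: [-180.0, -40.0, -87.9]
force: [0.6, 3.1, -0.8]
opening: 0.03
gripper_force: 1.5
```

Request:
play_rows([
  [0.27,0,0.22,0,0,0],
  [0.31,0,0.26,0,0,0],
  [0.31,0,0.26,0,0,0],
  [0.31,0,0.26,0,0,0],
  [0.31,0,0.26,0,0,0],
  [0.31,0,0.26,0,0,0],
  [0.31,0,0.26,0,0,0],
  [0.31,0,0.26,0,0,0],
  [0.31,0,0.26,0,0,0],
  [0.31,0,0.26,0,0,0],
  [0.31,0,0.26,0,0,0],
  [0.31,0,0.26,0,0,0],
  [0.31,0,0.26,0,0,0],
  [0.31,0,0.26,0,0,0],
  [0.31,0,0.26,0,0,0],
  [0.31,0,0.26,0,0,0],
  [0.31,0,0.26,0,0,0],
  [0.31,0,0.26,0,0,0],
  [0.27,0,0.22,0,0,0],
  [0.2,0,0.17,0,0,0],
])

```text
clock: 6.25
tool_pos: [0.4709, 0.2407, 0.0288]
orientation: [180.0, -40.0, -88.0]
force: [-0.6, 2.6, -1.1]
opening: 0.0297
gripper_force: 1.3
```

Run:
```python
from plant import *
import cv2,numpy as np
v=[snapshot(c)['frame'][:,:,::-1] for c in('scene','side')]
for c in('scene','side'): print([(r['score'],r['position']) for r in spot_point(c,'bottle')[:2]])
print(get_obs()['tool_pos'])
cv2.imwrite('pics/mid.png',np.hstack([v[0][100:420,60:400],v[1][60:380,60:400]]))
```

```text
[(0.74, [0.4716, 0.1948, 0.0009])]
[(0.7, [0.4754, 0.1929, -0.0012])]
[0.47079659 0.24068198 0.02893946]
```

View pics/mid.png

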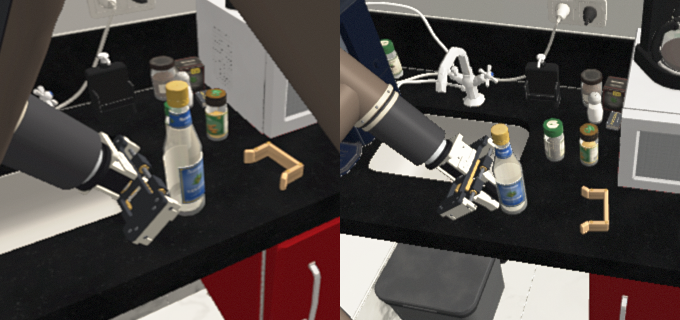

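The bottle is upright and seated in the cradle at about (0.473, 0.194), heading for the bay mouth. I'll keep pushing.

Request:
play_rows([
  [0.27,0,0.22,0,0,0],
  [0.31,0,0.26,0,0,0],
  [0.31,0,0.26,0,0,0],
  [0.31,0,0.26,0,0,0],
  [0.31,0,0.26,0,0,0],
  [0.31,0,0.26,0,0,0],
  [0.31,0,0.26,0,0,0],
  [0.31,0,0.26,0,0,0],
  [0.31,0,0.26,0,0,0],
  [0.31,0,0.26,0,0,0],
  [0.31,0,0.26,0,0,0],
  [0.31,0,0.26,0,0,0],
  [0.31,0,0.26,0,0,0],
  [0.31,0,0.26,0,0,0],
  [0.31,0,0.26,0,0,0],
  [0.31,0,0.26,0,0,0],
  [0.31,0,0.26,0,0,0],
  [0.31,0,0.26,0,0,0],
  [0.27,0,0.22,0,0,0],
  [0.2,0,0.17,0,0,0],
])

```text
clock: 8.12
tool_pos: [0.4737, 0.1624, 0.029]
orientation: [180.0, -40.0, -88.0]
force: [-0.1, 3.1, -1.2]
opening: 0.0302
gripper_force: 1.4
```

Run:
```python
from plant import *
import cv2,numpy as np
from h import *
S=[snapshot(c) for c in('scene','side')];v=[]
for c in('scene','side'): print([(r['score'],r['position']) for r in spot_point(c,'bottle')[:2]])
p=get_obs()['tool_pos'];print(p)
for s in S:
    f=s['frame'][:,:,::-1].copy()
    c,_=cv2.findContours(baymask(s,[.4788,.019,np.radians(-80.6)]),0,1);cv2.drawContours(f,c,-1,(255,0,255),1)
    cv2.polylines(f,[proj(s,cyl(p[0]+.0016,p[1]-.0465)[:40]).astype(np.int32)],1,(0,255,0),1)
    u=proj(s,[.475,.06,.05])[0].astype(int);v.append(cv2.resize(f[u[1]-90:u[1]+90,u[0]-75:u[0]+75],None,fx=2.5,fy=2.5))
cv2.imwrite('pics/near.png',np.hstack(v))
```

```text
[(0.81, [0.4765, 0.1217, -0.0014])]
[(0.61, [0.4781, 0.1135, 0.0021]), (0.17, [0.643, 0.0587, -0.0021])]
[0.47354837 0.16237602 0.02908843]
```

View pics/near.png

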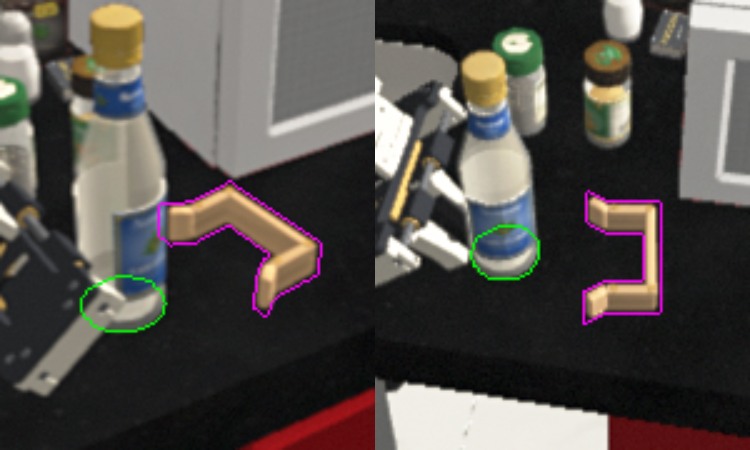

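The bottle is upright at about (0.475, 0.115), lined up with the mouth. I'll continue with a first, shorter advance and then creep in.

Request:
play_rows([
  [0.27,0,0.22,0,0,0],
  [0.31,0,0.26,0,0,0],
  [0.31,0,0.26,0,0,0],
  [0.31,0,0.26,0,0,0],
  [0.31,0,0.26,0,0,0],
  [0.31,0,0.26,0,0,0],
  [0.31,0,0.26,0,0,0],
  [0.31,0,0.26,0,0,0],
  [0.31,0,0.26,0,0,0],
  [0.31,0,0.26,0,0,0],
  [0.31,0,0.26,0,0,0],
  [0.31,0,0.26,0,0,0],
  [0.31,0,0.26,0,0,0],
  [0.31,0,0.26,0,0,0],
  [0.31,0,0.26,0,0,0],
  [0.31,0,0.26,0,0,0],
  [0.31,0,0.26,0,0,0],
  [0.31,0,0.26,0,0,0],
  [0.27,0,0.22,0,0,0],
  [0.2,0,0.17,0,0,0],
])

```text
clock: 9.98
tool_pos: [0.4764, 0.0841, 0.0291]
orientation: [180.0, -40.0, -88.0]
force: [-0.0, 2.9, -1.5]
opening: 0.03
gripper_force: 1.4
```

Request:
play_rows([
  [0.15,0,0.13,0,0,0],
  [0.15,0,0.13,0,0,0],
  [0.15,0,0.13,0,0,0],
  [0.15,0,0.13,0,0,0],
  [0,0,0,0,0,0],
])

```text
clock: 10.4
tool_pos: [0.4767, 0.0763, 0.029]
orientation: [180.0, -40.0, -88.0]
force: [0.9, 1.7, -1.4]
opening: 0.0301
gripper_force: 1.1
```

Request:
play_rows([
  [0.15,0,0.13,0,0,0],
  [0.15,0,0.13,0,0,0],
  [0.15,0,0.13,0,0,0],
  [0.08,0,0.06,0,0,0],
  [0.08,0,0.06,0,0,0],
])

```text
clock: 10.82
tool_pos: [0.4771, 0.0686, 0.029]
orientation: [-180.0, -40.0, -88.0]
force: [0.7, 3.2, 0.3]
opening: 0.03
gripper_force: 1.5
```

Run:
```python
from plant import *
import cv2,numpy as np
from h import *
S=[snapshot(c) for c in('scene','side')];v=[]
for c in('scene','side'): print([(r['score'],r['position']) for r in spot_point(c,'bottle')[:2]])
p=get_obs()['tool_pos'];print(p)
for s in S:
    f=s['frame'][:,:,::-1].copy()
    u=proj(s,[.475,.03,.05])[0].astype(int);v.append(cv2.resize(f[u[1]-90:u[1]+90,u[0]-75:u[0]+75],None,fx=2.5,fy=2.5))
cv2.imwrite('pics/in.png',np.hstack(v))
```

```text
[(0.97, [0.4797, 0.0246, 0.0006])]
[(0.73, [0.4801, 0.0222, -0.0031])]
[0.47700629 0.06850754 0.02898826]
```

View pics/in.png

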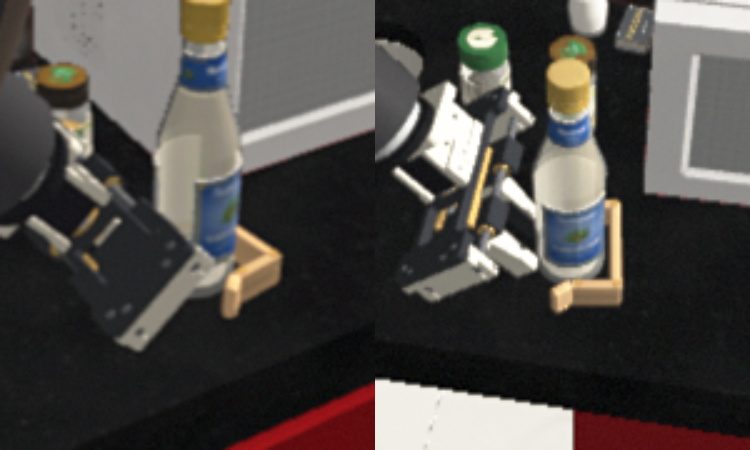

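The bottle is inside the bay, upright and a few mm from the back wall. I'll creep until the force shows the wall.

Request:
play_rows([
  [0.08,0,0.06,0,0,0],
  [0.08,0,0.06,0,0,0],
  [0.08,0,0.06,0,0,0],
  [0,0,0,0,0,0],
])

```text
clock: 11.35
tool_pos: [0.4771, 0.0655, 0.0291]
orientation: [180.0, -40.0, -88.0]
force: [0.9, 2.6, -0.9]
opening: 0.03
gripper_force: 1.2
```

Request:
play_rows([
  [0.08,0,0.06,0,0,0],
  [0.08,0,0.06,0,0,0],
  [0,0,0,0,0,0],
])

```text
clock: 11.6
tool_pos: [0.4772, 0.0635, 0.0292]
orientation: [180.0, -40.0, -88.0]
force: [0.3, 2.6, -2.0]
opening: 0.0301
gripper_force: 1.2
```

Request:
play_rows([
  [0.08,0,0.06,0,0,0],
  [0.08,0,0.06,0,0,0],
  [0,0,0,0,0,0],
])

```text
clock: 11.85
tool_pos: [0.4778, 0.0628, 0.0292]
orientation: [-179.9, -39.9, -88.0]
force: [-2.9, 7.4, -1.8]
opening: 0.03
gripper_force: 3.9
```

The force rose to 8 N and the motion stalled, so the bottle is against the back wall. Now I'll withdraw straight back.

Request:
play_rows([
  [-0.08,0,-0.06,0,0,0],
  [-0.15,0,-0.13,0,0,0],
  [-0.31,0,-0.26,0,0,0],
  [-0.6,0,-0.5,0,0,0],
  [-1.2,0,-1.0,0,0,0],
  [-1.5,0,-1.3,0,0,0],
  [-1.5,0,-1.3,0,0,0],
  [-1.5,0,-1.3,0,0,0],
  [-1.5,0,-1.3,0,0,0],
  [0,0,-2,0,0,0],
  [0,0,-2,0,0,0],
  [0,0,0,0,0,0],
  [0,0,0,0,0,0],
])

```text
clock: 12.93
tool_pos: [0.4724, 0.1983, 0.0613]
orientation: [-180.0, -40.0, -87.9]
force: [0.7, -0.1, 0.0]
opening: 0.0299
gripper_force: 0.0
```

Run:
```python
from plant import *
import cv2,numpy as np
from h import *
S=[snapshot(c) for c in('scene','side')];v=[]
for c in('scene','side'):
  for t in ('bottle','brown_lid_jar','green_lid_jar','mug'):print(c,t,[(r['score'],r['position']) for r in spot_point(c,t)[:1]])
a=np.radians(-80.6)
for s in S:
    f=s['frame'][:,:,::-1].copy()
    cv2.polylines(f,[proj(s,cyl(.4788,.019)[:40]).astype(np.int32)],1,(0,255,0),1)
    u=proj(s,[.475,.03,.05])[0].astype(int);v.append(cv2.resize(f[u[1]-90:u[1]+90,u[0]-75:u[0]+75],None,fx=2.5,fy=2.5))
cv2.imwrite('pics/end.png',np.hstack(v))
```

```text
scene bottle [(0.61, [0.4811, 0.0174, -0.0031])]
scene brown_lid_jar [(0.63, [0.6467, 0.0497, 0.0005])]
scene green_lid_jar [(0.56, [0.6413, 0.1389, 0.0035])]
scene mug [(0.63, [0.4536, -0.2613, -0.0018])]
side bottle [(0.76, [0.4792, 0.0183, -0.0013])]
side brown_lid_jar [(0.68, [0.6424, 0.0595, -0.0008])]
side green_lid_jar [(0.62, [0.6435, 0.1374, 0.0045])]
side mug [(0.59, [0.4527, -0.2593, -0.0024])]
```

View pics/end.png

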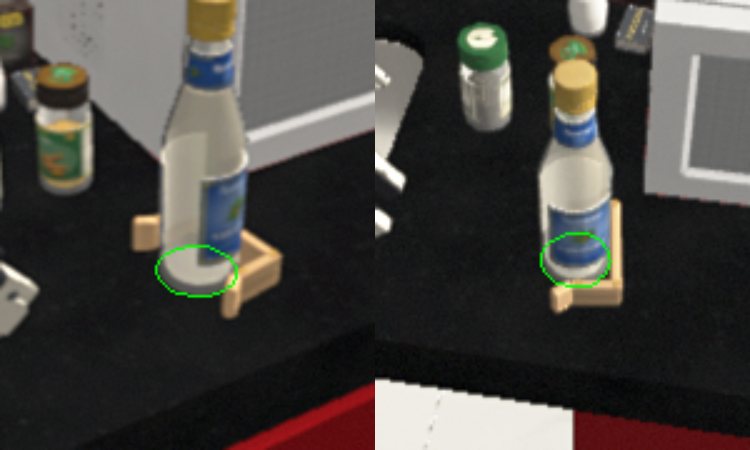

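The bottle stands upright against the back wall at about (0.480, 0.018), matching the home circle. The hand is clear, and the jars and mug haven't moved.

```bash
python3 -c "from plant import *;print(close_job())"
```

```text
the job is handed in; nothing more can be done
None
```

The bottle stands upright against the bay's back wall, the hand is clear, the last look showed the jars and mug unmoved, and the job is handed in; the hand-in gave no verdict.

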